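# Put the rubbing tool away and lock the tub with the pinch-release lid

### The job

Put the wooden rubbing tool away in the open tub and close that tub with the other tub's lid. To unlock the lid, pinch its two side buttons together; lift it off and fit it so that it sits fully down all round and both buttons spring back out and lock it. Leave the other things on the bench as they are.

Things in the scene. Friction and masses are not known exactly. Their poses are not given: they have to be found in the camera images.
- lid_grip (a point): Middle of the handle of the only lid, half-way between its two black side buttons, 30 mm above the lid's underside. Handle housing: 72 mm long (x), 30 mm wide (y), top 48 mm above the underside. Buttons on its long sides (+y and -y): 36 mm long, from 11 to 41 mm above the underside; 52 mm over both when free, 36 mm fully pressed. The lid may be carried by its pressed buttons.
- lid_plate (a point): Centre of the underside of that lid: a loose grey plastic plate 204 mm (x) by 144 mm (y) by 6 mm, with handle about 0.3 kg, at the start locked on tub_a, its axes along the tub's. Rounded ribs under it (6 mm deep) enter a tub's mouth with 3 mm play all round; the bolts under it reach 13 mm down. It fits either way round.
- button_l (a joint): Travel of the lid's +y button: 0 sprung out, 0.008 m fully pressed in (4 N at first, 9 N fully in; springs back by itself). It carries a steel bolt under the lid that catches under the tub's ledge; pressing draws the bolt inward. Both buttons must be pressed over 5 mm for the lid to come off or go on.
- button_r (a joint): The same for the lid's -y button: 0 sprung out (bolt out, locked), 0.008 m fully pressed in.
- tub_a_rim (a point): Centre of the mouth, at rim height, of the tub that wears the lid at the start; otherwise like tub_b, and empty. It is fixed to the bench.
- tub_b_rim (a point): Centre of the mouth, at rim height (62 mm above the bench), of the open grey tub, fixed to the bench: outside 200 mm (x) by 140 mm (y), walls 4 mm, floor 5 mm or less; a ledge 6 mm wide along the inside of both long rims, under which the lid's bolts catch (mouth 192 by 120 mm). With the lid home, lid_grip is 30 mm above this point and the axes are parallel.
- rubber_mid (a point): Middle, half-way up, of the wooden rubbing tool lying in front of the robot between the tubs, ridged side down: base 110 mm long (x) by 36 mm wide (y), 16 mm high, and on it a bar grip 86 mm long (x), 24 mm wide (y), from 16 to 34 mm above the bench. Fingers that reach low close on the wider base. About 0.12 kg.
- soap: Bystander: clear bottle, 60 mm diameter, 170 mm high, standing beyond the rubbing tool between the tubs; origin at its foot.
- jar: Bystander: glass jar, 68 mm diameter, 90 mm high; origin at its foot.
- mug: Bystander: white mug, 80 mm diameter, 90 mm high; origin at its foot.
- brush: Bystander: hand brush lying on the bench at the left; origin under its middle.
- block: Bystander: cork block 120 x 70 x 40 mm at the right; origin at its foot.
Things that resemble listed ones, but are neither listed nor needed, are in the scene too. What is shaped like the part that bears rubber_mid but grey or yellow is not meant.

How it is judged:
By the outcome, as a careful person would: the job done as asked, in the order asked, and still so for the second after the job is handed in, with the robot touching nothing.
It also fails if it takes over 54 s, if anything falls off the work surface, if the arm or the gripper's body presses on something with over 40 N, if the wrist force passes 120 N, or if a joint passes its speed limit or range.

### The arm

A 6-joint arm with a two-finger parallel gripper is mounted at the origin on the work surface. World frame = base frame: x ahead of the robot, y to its left, z up, the work surface at z = 0. Lengths are in m, angles in rad, forces in N, time in s.
With the tool pointing down it reaches from about 0.3 to 0.875 m from the base axis. Payload 6.4 kg.
Tool frame: the origin (TCP) lies at the centre of the arm's flange, where the gripper is bolted on; the fingertips stand 173 mm ahead of it and the grasp point (between the pads) lies 155 mm ahead of it (ctrl.pinch_z is the distance from the TCP to the grasp point, in m); z points along the fingers, y is the direction in which the jaws open and shut (so a half turn about z gives the same grasp; the last joint's range is limited). The gripper opens to 85 mm and grips with 20 to 120 N. Pads are 22 mm wide; open, the fingers measure 114 mm over their backs; the gripper's body (76 mm by 85 mm) begins 54 mm behind the grasp point. The pads swing forward as they close: fully open they stand 13 mm farther back than shut.
Start: joints at [1.023, 0.181, 1.607, -0, 1.354, -0.206], TCP at [0.193, 0.542, 0.405] pointing down, gripper open.
Joint ranges: [-2.99, 2.99], [-0.89, 2.07], [0.3, 2.58], [-1.14, 4.28], [0, 2.63], [-3.12, 3.12]. Speed limits (rad/s): [2.57, 2.57, 3.01, 3.14, 3.14, 3.14].

### API

Orientations are given as a unit quaternion [w, x, y, z].
In Python, from bench import ctrl gives the robot as it stands.
- The arm moves only by the tool drive_tool, never from a script. Its argument "commands" is a list that holds one entry, the list of rows, each a list of 7 numbers: the shift along the tool's x, y, z in units of 50 mm (1.0 is 50 mm), then the turn, a rotation vector about the tool's x, y, z in units of 8 degrees (1.0 is 8 degrees), then the closure in counts, from 0 (fully open) to 255 (shut). A call has 1 to 10 rows; each row shifts and turns the commanded pose from where the row before left it, along the tool's axes as they then stand; what a row does not reach is not made up. A row lasts 1/10 s, in which the tool goes at most 50 mm and 8.59 degrees, less where a joint would pass 70% of its speed; a pose out of reach is approached as far as the arm can. A call is refused whole if a number of a shift passes 1 or a number of a turn 1, either way. A call with a gripper value outside its range is refused whole. The fingers move at their own pace and stop on an object; the grip force is fixed at half the most. Time passes only in rows, so rows that do not move let the fingers close. It gives the time, the measured TCP pose, the force and the opening at its end, in the units of the state.
- ctrl.get_obs(): the state, without advancing time (a new reading comes with each control period).
- ctrl.camera(name): name is "scene" or "top" or "wrist"; returns a dict with "pixels" (384x512x3 uint8, red, green, blue), "depth" (384x512 float32, m along the optical axis (not along the pixel's ray), 0 where there is no reading), "intrinsics" (3x3 intrinsics, pixels), "R" (3x3) and "t" (3): a world point X has camera coordinates R X + t; the wrist camera has in their place "tool_from_camera" (4x4, takes a point from camera to tool coordinates, whose origin is the TCP and whose axes are the flange's). Camera axes: x right, y down, z forward; pixel columns grow to the right and rows downward; lengths in m; the calibration is good to about 2 mm. A picture is of the moment at which its call begins: read the wrist's pose just before it.
- ctrl.hand_in(): hands the job in, once; it reports no verdict.
The state is a dict: "time_s": time; "q": joint angles; "dq": joint speeds; "joint_efforts": joint torques, N m; "eef_pos": TCP position; "eef_rot": TCP orientation; "wrist_force": force on the tool from outside, world axes, zero at the start; "torque": the same for the moment, N m; "opening": opening from 0.0 (shut) to 1.0 (fully open).
Only numpy, scipy, OpenCV 4.12 (cv2) and the standard library are available. Lean on these libraries where they do the work, as an engineer would, in place of code of your own. Each camera call takes 0.05 s, during which the arm holds its last target. There are 200 camera calls.

## Working session

There is one attempt and no reset: what is moved stays moved. The work goes in short steps, Python scripts to look and compute and a tool call to move; the robot and the scene stay as the last step left them, time stands still between calls to the robot, and variables do not carry over. Pictures are saved under pics/ and viewed, about 8 in all and at most 12, crops included, and the job is handed in when it is done.

Besides the shell and the picture viewer there is one more tool, called after "Emit:" by a JSON object that holds its "api" and its "payload". drive_tool: Moves the arm, as the interface text tells. Its arguments: {"type":"object","properties":{"commands":{"type":"array","items":{"type":"array","items":{"type":"array","items":{"type":"number"}}}}},"required":["commands"]}

```bash
mkdir -p pics; ls; cat > h.py <<'E'
import numpy as np, cv2
from bench import ctrl
def snap(n,f):
    o=ctrl.get_obs(); c=ctrl.camera(n); np.savez('/tmp/'+f+'.npz',**c,eef=o['eef_pos'],rot=o['eef_rot'])
    cv2.imwrite('pics/'+f+'.png',c['pixels'][:,:,::-1]); return o,c
E
python3 - <<'E'
from h import *
o,c=snap('scene','s0'); o,d=snap('top','t0')
print(o); print(c['R'],c['t'],c['intrinsics']); print(d['R'],d['t'],d['intrinsics'])
a=np.vstack([c['pixels'],d['pixels']]); 
cv2.imwrite('pics/both.png',cv2.resize(np.hstack([c['pixels'],d['pixels']])[:,:,::-1],(800,300)))
E
```

```text
pics
{'time_s': 0.05, 'q': array([ 1.02271924e+00,  1.81542461e-01,  1.60800326e+00, -1.11386727e-05,
        1.35383398e+00, -2.06300706e-01]), 'dq': array([ 6.73377026e-05, -5.49044208e-06, -2.72036251e-04, -4.75674331e-05,
       -4.08916347e-04, -7.92403577e-05]), 'joint_efforts': array([ 2.98843879e-04, -4.46251059e+01, -3.52579093e+01, -1.80559427e-04,
        4.20918048e-03,  1.95021011e-05]), 'eef_pos': array([0.19256582, 0.5415227 , 0.40378539]), 'eef_rot': array([-3.24037512e-04,  1.70056414e-01,  9.85433924e-01, -8.32716624e-04]), 'wrist_force': array([0.54759593, 0.03842178, 0.36650313]), 'torque': array([-0.05555039,  0.0519455 , -0.01823562]), 'opening': 0.9967328455285752}
[[-0.02646176  0.99957305  0.01238938]
 [ 0.85262135  0.02903807 -0.52172179]
 [-0.5218588  -0.00324223 -0.85302572]] [ 0.02721404 -0.41611781  1.71625715] [[398.9301518    0.         258.57065941]
 [  0.         398.9301518  190.29503159]
 [  0.           0.           1.        ]]
[[-2.35338299e-02 -9.99722341e-01 -1.18269090e-03]
 [-9.98285458e-01  2.35633924e-02 -5.35808846e-02]
 [ 5.35938756e-02 -8.03002929e-05 -9.98562812e-01]] [1.16638982e-03 5.10198657e-01 1.91069043e+00] [[491.06769528   0.         257.04892409]
 [  0.         491.06769528 184.91529337]
 [  0.           0.           1.        ]]
```

View pics/t0.png

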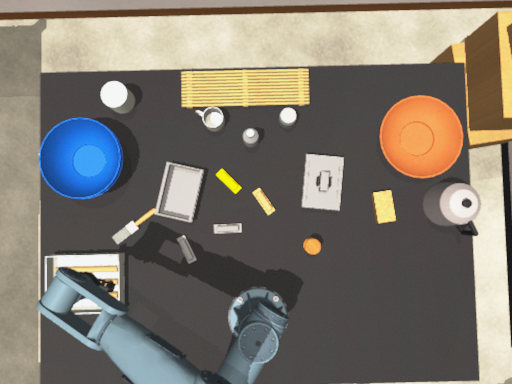

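View pics/s0.png

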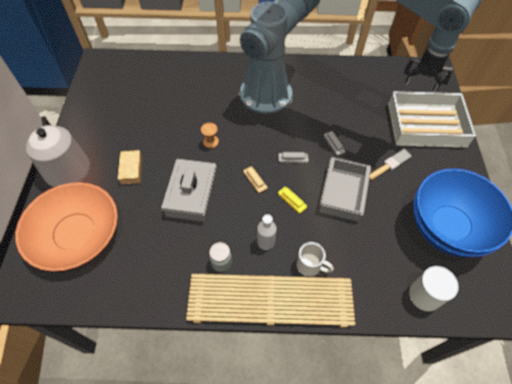

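Top view (t0): the wooden tool candidates are tan (263,201), yellow (228,181), grey (228,228) and dark grey (187,249). Only the tan one at (263,201) is wood. The lidded tub is at (323,182), the open tub at (181,192), and the soap at (251,136). Next I measure them.

```bash
cat >> h.py <<'E'
def ray(c,uv,z):
    K,R,t=c['intrinsics'],c['R'],c['t']
    uv=np.atleast_2d(uv).astype(float); d=np.c_[uv,np.ones(len(uv))]@np.linalg.inv(K).T@R
    o=-R.T@t; return o+d*((z-o[2])/d[:,2])[:,None]
def cloud(c):
    K,R,t=c['intrinsics'],c['R'],c['t']; Z=c['depth']; v,u=np.mgrid[:384,:512]
    P=np.dstack([(u-K[0,2])/K[0,0]*Z,(v-K[1,2])/K[1,1]*Z,Z]); return (P-t)@R
def rect(p):
    (x,y),s,a=cv2.minAreaRect((p[:,:2]*1000).astype(np.float32))
    if s[0]<s[1]: s=s[::-1]; a+=90
    a=(a+90)%180-90
    return np.round([x,y,s[0],s[1],a],1)
E
python3 - <<'E'
from h import *
d=dict(np.load('/tmp/t0.npz')); W=cloud(d); px=d['pixels']; hsv=cv2.cvtColor(px,cv2.COLOR_RGB2HSV)
def comp(box,m):
    u0,v0,u1,v1=box; M=np.zeros((384,512),np.uint8); M[v0:v1,u0:u1]=m[v0:v1,u0:u1]
    n,l,s,_=cv2.connectedComponentsWithStats(M); k=1+np.argmax(s[1:,4]); return l==k
def rep(name,m,z):
    v,u=np.nonzero(m); print(name,m.sum(),'z med',np.round(np.percentile(W[m][:,2],[10,50,90]),3),rect(ray(d,np.c_[u,v],z)))
print(hsv[201,263],hsv[182,310],hsv[192,161],hsv[192,181])
rep('rub',comp((245,180,280,220),(hsv[:,:,1]>80)&(hsv[:,:,2]>90)),.016)
br=(hsv[:,:,2]>90)
rep('lid',comp((295,145,352,218),br),.068)
rep('tubb',comp((150,155,210,228),(hsv[:,:,2]>80)&(W[:,:,2]>.045)),.062)
rep('tubb all',comp((150,155,210,228),(hsv[:,:,2]>80)),.062)
rep('handle',comp((310,165,336,195),(W[:,:,2]>.085)),.11)
rep('soap',comp((235,120,265,150),(W[:,:,2]>.03)),.1)
cv2.imwrite('pics/crop.png',cv2.resize(px[140:240,150:350,::-1],(800,400),interpolation=cv2.INTER_CUBIC))
E
```

```text
[ 27  97 246] [ 15  14 225] [ 18  14 224] [ 14  12 225]
rub 294 z med [0.004 0.023 0.038] [446.5 -34.2 112.6  39.7  33.7]
lid 2120 z med [0.06  0.069 0.08 ] [ 512.9 -258.7  209.7  150.6   -6.6]
tubb 509 z med [0.053 0.061 0.068] [490.3 286.1 205.2 146.8 -14. ]
tubb all 2241 z med [-0.002  0.006  0.062] [486.9 297.6 220.6 167.4 -14. ]
handle 193 z med [0.101 0.11  0.116] [ 514.7 -266.6   73.1   42.3   -8.1]
soap 235 z med [0.075 0.118 0.171] [688.4   9.5  64.4  56.5  -1.4]
```

View pics/crop.png

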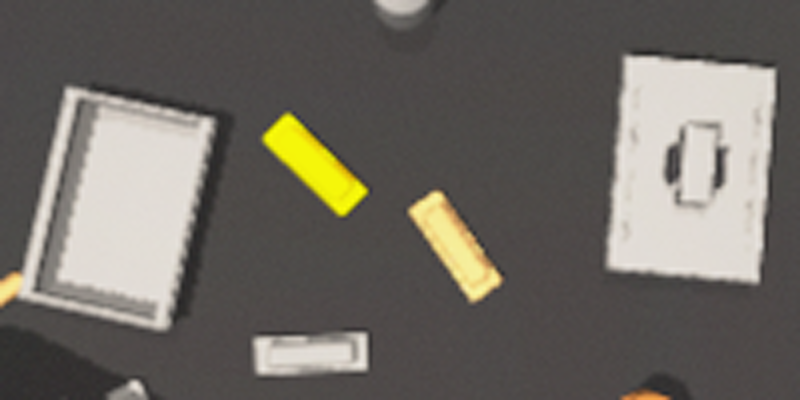

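Crop: the tan tool is at (455,245) and clearly wooden, with a yellow twin at (315,165) and a grey one at (310,353). The lid handle with its black buttons is at (697,163), and the open tub is at (118,205). Sizes match the description (112x40, 210x150, 205x147). Now I move above the rubbing tool.

Emit:
{"api": "drive_tool", "payload": {"commands": [[[-0.66, -0.7, 0, 0, 0, 0, 0], [-0.66, -0.7, 0, 0, 0, 0, 0], [-0.66, -0.7, 0, 0, 0, 0, 0], [-0.66, -0.7, 0, 0, 0, 0, 0], [-0.66, -0.7, 0, 0, 0, 0, 0], [-0.66, -0.7, 0, 0, 0, 0, 0], [-0.66, -0.7, 0, 0, 0, 0, 0], [-0.66, -0.7, 0, 0, 0, 0, 0], [-0.66, -0.7, 0, 0, 0, 0, 0], [-0.66, -0.7, 0, 0, 0, 0, 0]]]}}

```text
time_s: 1.1
eef_pos: [0.3864, 0.0995, 0.4047]
eef_rot: [0.0, 0.17, 0.985, 0.0]
wrist_force: [1.2, 0.9, -0.8]
opening: 1.002
```

Emit:
{"api": "drive_tool", "payload": {"commands": [[[-0.66, -0.7, 0, 0, 0, 0, 0], [-0.66, -0.7, 0, 0, 0, 0, 0], [-0.66, -0.7, 0, 0, 0, 0, 0], [0, 0, 0, 0, 0, -1, 0], [0, 0, 0, 0, 0, -1, 0], [0, 0, 0, 0, 0, -1, 0], [0, 0, 0, 0, 0, -1, 0], [0, 0, 0, 0, 0, -1, 0], [0, 0, 0, 0, 0, -1, 0], [0, 0, 0, 0, 0, -0.66, 0]]]}}

```text
time_s: 2.1
eef_pos: [0.4442, -0.0307, 0.4043]
eef_rot: [-0.0, -0.292, 0.956, 0.0]
wrist_force: [0.1, 0.7, 0.6]
opening: 0.999
```

```bash
cat >> h.py <<'E'
from scipy.spatial.transform import Rotation as Ro
def wristcam(o,c):
    T=np.eye(4); T[:3,:3]=Ro.from_quat(np.roll(o['eef_rot'],-1)).as_matrix(); T[:3,3]=o['eef_pos']
    M=np.linalg.inv(T@c['tool_from_camera']); c['R']=M[:3,:3]; c['t']=M[:3,3]; return c
def go(x,y,z,jaw):
    "tool-axis shift and turn units to TCP x,y,z pointing down with the jaws along jaw deg"
    o=ctrl.get_obs(); R=Ro.from_quat(np.roll(o['eef_rot'],-1)); a=np.radians(jaw); s,k=np.sin(a),np.cos(a)
    Rt=Ro.from_matrix(np.array([[-s,k,0],[k,s,0],[0,0,-1]])); d=np.array([x,y,z])-o['eef_pos']
    tv=(R.inv()*Rt).as_rotvec(degrees=True)/8
    print('shift(cur axes)',np.round(R.inv().apply(d)/.05,2),'shift(after turn)',np.round(Rt.inv().apply(d)/.05,2),'turn',np.round(tv,2),'t',o['time_s'],'open',round(o['opening'],3),'F',np.round(o['wrist_force'],1),'pos',np.round(o['eef_pos'],4))
def mask_rect(c,m,z,box=None):
    M=m.astype(np.uint8)
    n,l,s,_=cv2.connectedComponentsWithStats(M); k=1+np.argmax(s[1:,4]); v,u=np.nonzero(l==k)
    return rect(ray(c,np.c_[u,v],z)), s[k]
E
python3 - <<'E'
from h import *
o,c=snap('wrist','w0'); c=wristcam(o,c); W=cloud(c); h=cv2.cvtColor(c['pixels'],cv2.COLOR_RGB2HSV)
m=(h[:,:,1]>60)&(h[:,:,2]>90)&(h[:,:,0]<28)&(W[:,:,1]<.1)&(W[:,:,2]<.06)
print('base',mask_rect(c,m,.016)); print('grip top',mask_rect(c,m&(W[:,:,2]>.027),.034))
go(.4465,-.0342,.404,123.7)
E
```

```text
base (array([446.3, -32.5, 109.2,  37.2,  34. ]), array([ 235,  124,   30,   85, 1348], dtype=int32))
grip top (array([446.1, -32.6,  83.5,  23.2,  33.3]), array([240, 136,  20,  68, 594], dtype=int32))
shift(cur axes) [ 0.   -0.08  0.01] shift(after turn) [ 0.   -0.08  0.01] turn [ 0.   -0.    0.06] t 2.15 open 1.003 F [ 0.  -0.3  0.1] pos [ 0.4442 -0.0307  0.4043]
```

View pics/w0.png

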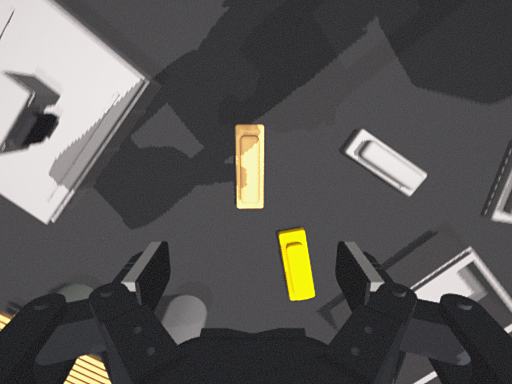

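The wrist view shows the wooden tool at (250,167), with its axis along tool x as intended. I will grip its base.

Emit:
{"api": "drive_tool", "payload": {"commands": [[[0, -0.04, 0.7, 0, 0, 0, 0], [0, 0, 0.8, 0, 0, 0, 0], [0, 0, 0.8, 0, 0, 0, 0], [0, 0, 0.8, 0, 0, 0, 0], [0, 0, 0.8, 0, 0, 0, 0], [0, 0, 0.4, 0, 0, 0, 0], [0, 0, 0.26, 0, 0, 0, 0], [0, 0, 0, 0, 0, 0, 0], [0, 0, 0, 0, 0, 0, 120], [0, 0, 0, 0, 0, 0, 255]]]}}

```text
time_s: 3.15
eef_pos: [0.446, -0.0326, 0.1776]
eef_rot: [0.001, -0.29, 0.957, -0.001]
wrist_force: [-0.4, -0.9, -0.5]
opening: 0.689
```

Emit:
{"api": "drive_tool", "payload": {"commands": [[[0, 0, 0, 0, 0, 0, 255], [0, 0, 0, 0, 0, 0, 255], [0, 0, 0, 0, 0, 0, 255], [0, 0, 0, 0, 0, 0, 255]]]}}

```text
time_s: 3.55
eef_pos: [0.4461, -0.0326, 0.1779]
eef_rot: [0.001, -0.29, 0.957, -0.001]
wrist_force: [-1.7, 0.4, 6.3]
opening: 0.401
```

Emit:
{"api": "drive_tool", "payload": {"commands": [[[0, 0, -0.3, 0, 0, 0, 255], [0, 0, -0.8, 0, 0, 0, 255], [0, 0, -0.8, 0, 0, 0, 255], [0, 0, -0.8, 0, 0, 0, 255]]]}}

```text
time_s: 3.95
eef_pos: [0.4451, -0.0322, 0.3134]
eef_rot: [0.0, -0.29, 0.957, -0.0]
wrist_force: [1.0, -0.9, -1.5]
opening: 0.4
```

```bash
python3 - <<'E'
from h import *
o,c=snap('top','t1'); W=cloud(c); h=cv2.cvtColor(c['pixels'],cv2.COLOR_RGB2HSV)
m=(h[:,:,2]>80)&(W[:,:,2]>.048)&(W[:,:,2]<.075)
B=np.zeros_like(m); B[150:230,145:212]=1
print('tub rim top',mask_rect(c,m&B,.062))
o,c=snap('scene','s1'); W=cloud(c); h=cv2.cvtColor(c['pixels'],cv2.COLOR_RGB2HSV)
m=(W[:,:,2]>.045)&(W[:,:,2]<.08)&(W[:,:,0]<.65)&(W[:,:,0]>.36)&(W[:,:,1]>.18)&(W[:,:,1]<.4)
print('tub rim scene',mask_rect(c,m,.062))
print(o['wrist_force'])
go(.490,.286,.30,76)
E
```

```text
tub rim top (array([490.4, 286.4, 205.2, 146.2, -14. ]), array([155, 161,  49,  61, 503], dtype=int32))
tub rim scene (array([496.3, 291.5, 214.1, 145.5, -14. ]), array([320, 158,  51,  59, 649], dtype=int32))
[5.71058643 0.94852144 3.57037247]
shift(cur axes) [-4.24  4.84  0.34] shift(after turn) [0.72 6.39 0.35] turn [-0.04  0.08  5.96] t 4.05 open 0.401 F [ 0.5 -0.3 -1.3] pos [ 0.4476 -0.033   0.3177]
```

Emit:
{"api": "drive_tool", "payload": {"commands": [[[0, 0, 0, 0, 0, 1, 255], [0, 0, 0, 0, 0, 1, 255], [0, 0, 0, 0, 0, 1, 255], [0, 0, 0, 0, 0, 1, 255], [0, 0, 0, 0, 0, 1, 255], [0, 0, 0, 0, 0, 0.96, 255], [0.1, 0.8, 0, 0, 0, 0, 255], [0.1, 0.8, 0, 0, 0, 0, 255], [0.1, 0.8, 0, 0, 0, 0, 255], [0.1, 0.8, 0, 0, 0, 0, 255]]]}}

```text
time_s: 5.05
eef_pos: [0.4644, 0.1292, 0.3113]
eef_rot: [-0.0, 0.122, 0.993, -0.0]
wrist_force: [0.5, -0.7, -1.6]
opening: 0.403
```

Emit:
{"api": "drive_tool", "payload": {"commands": [[[0.1, 0.8, 0, 0, 0, 0, 255], [0.1, 0.8, 0, 0, 0, 0, 255], [0.1, 0.8, 0, 0, 0, 0, 255], [0, 0.7, 0, 0, 0, 0, 255], [0, 0, 0, 0, 0, 0, 255], [0, 0, 0, 0, 0, 0, 255]]]}}

```text
time_s: 5.65
eef_pos: [0.4871, 0.2823, 0.3108]
eef_rot: [-0.001, 0.121, 0.993, -0.0]
wrist_force: [-0.2, -0.6, -0.6]
opening: 0.406
```

```bash
python3 - <<'E'
from h import *
o,c=snap('wrist','w1'); c=wristcam(o,c); W=cloud(c)
m=(W[:,:,2]>.052)&(W[:,:,2]<.07)
print('rim',mask_rect(c,m,.062))
go(.490,.286,.30,76)
E
```

```text
rim (array([474.1, 295. , 172. , 141.5, -14. ]), array([ 166,   67,  201,  213, 8086], dtype=int32))
shift(cur axes) [-0.03  0.1   0.22] shift(after turn) [-0.03  0.1   0.22] turn [-0.01 -0.01  0.01] t 5.7 open 0.402 F [-0.7 -0.6 -0.9] pos [0.4871 0.2815 0.3108]
```

View pics/w1.png

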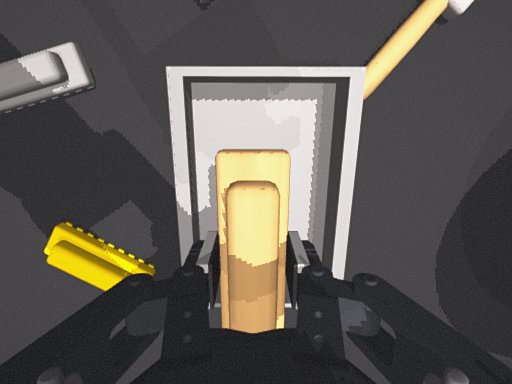

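The tool hangs centred in the hand above the open tub (rim top corners at (167,70) and (366,70)). I lower it, open part-way and withdraw.

Emit:
{"api": "drive_tool", "payload": {"commands": [[[0, 0.13, 0.5, 0, 0, 0, 255], [0, 0, 0.7, 0, 0, 0, 255], [0, 0, 0.7, 0, 0, 0, 255], [0, 0, 0.4, 0, 0, 0, 255], [0, 0, 0.2, 0, 0, 0, 255], [0, 0, 0, 0, 0, 0, 255], [0, 0, 0, 0, 0, 0, 255]]]}}

```text
time_s: 6.4
eef_pos: [0.4899, 0.2877, 0.1877]
eef_rot: [0.001, 0.122, 0.993, 0.0]
wrist_force: [0.7, 0.4, -0.1]
opening: 0.403
```

Emit:
{"api": "drive_tool", "payload": {"commands": [[[0, 0, 0, 0, 0, 0, 110], [0, 0, 0, 0, 0, 0, 110], [0, 0, 0, 0, 0, 0, 110], [0, 0, 0, 0, 0, 0, 110], [0, 0, -0.3, 0, 0, 0, 110], [0, 0, -0.8, 0, 0, 0, 110], [0, 0, -0.9, 0, 0, 0, 110], [0, 0, -0.9, 0, 0, 0, 50], [0, 0, -0.9, 0, 0, 0, 0], [0, 0, -0.6, 0, 0, 0, 0]]]}}

```text
time_s: 7.4
eef_pos: [0.4893, 0.2882, 0.412]
eef_rot: [0.003, 0.122, 0.993, 0.001]
wrist_force: [-0.1, -0.0, 0.6]
opening: 0.995
```

```bash
python3 - <<'E'
from h import *
o,c=snap('wrist','w2'); c=wristcam(o,c); W=cloud(c)
m=(W[:,:,2]>.055)&(W[:,:,2]<.069)
print('rim',mask_rect(c,m,.062))
h=cv2.cvtColor(c['pixels'],cv2.COLOR_RGB2HSV)
k=(h[:,:,1]>60)&(h[:,:,2]>90)&(h[:,:,0]<28)&(W[:,:,2]<.06)
print('rub',mask_rect(c,k,.021))
go(.513,-.263,.38,82.5)
E
```

```text
rim (array([488.3, 291.7, 201.3, 142.9, -14. ]), array([ 186,   77,  137,  174, 4714], dtype=int32))
rub (array([526.8, 107.4, 109.7,  51.3,  44.5]), array([  88,  192,   84,   58, 1067], dtype=int32))
shift(cur axes) [ -3.09 -10.6    0.7 ] shift(after turn) [ -1.89 -10.88   0.74] turn [ 0.04  0.08 -0.81] t 7.45 open 1.001 F [2.3 0.9 4.3] pos [0.4903 0.2886 0.4168]
```

View pics/w2.png

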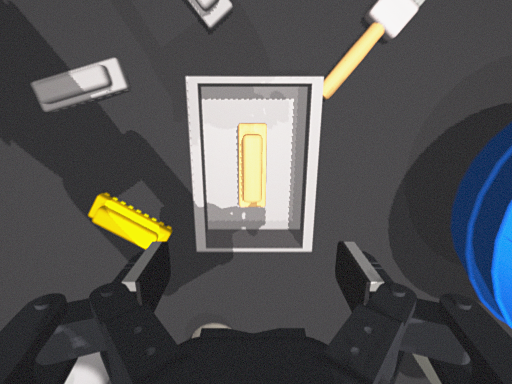

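The tool lies flat in the tub at (252,165). I take one still measurement of the rim now, because the lid will hide it later.

Emit:
{"api": "drive_tool", "payload": {"commands": [[[0, 0, 0, 0, 0, 0, 0], [0, 0, 0, 0, 0, 0, 0], [0, 0, 0, 0, 0, 0, 0]]]}}

```text
time_s: 7.75
eef_pos: [0.4887, 0.2879, 0.4051]
eef_rot: [-0.001, 0.122, 0.993, -0.001]
wrist_force: [-0.1, -0.9, 0.8]
opening: 1.001
```

```bash
cat >> h.py <<'E'
def sides(p,deg):
    "extents of points along axes at deg, robust"
    a=np.radians(deg); A=np.array([[np.cos(a),np.sin(a)],[-np.sin(a),np.cos(a)]]); q=p[:,:2]@A.T
    lo,hi=np.percentile(q,[.3,99.7],axis=0); c=A.T@((lo+hi)/2); return np.round(c,4),np.round(hi-lo,4)
E
python3 - <<'E'
from h import *
o,c=snap('wrist','w3'); c=wristcam(o,c); W=cloud(c); print(o['eef_pos'],o['eef_rot'])
for lo,hi in ((.055,.069),(.058,.066)):
    m=(W[:,:,2]>lo)&(W[:,:,2]<hi)
    print('rim',mask_rect(c,m,.062))
n,l,s,_=cv2.connectedComponentsWithStats(m.astype(np.uint8)); k=1+np.argmax(s[1:,4]); v,u=np.nonzero(l==k)
print(sides(ray(c,np.c_[u,v],.062),-14), sides(W[v,u],-14),W[v,u,2].mean())
# image based: bright component
g=cv2.cvtColor(c['pixels'],cv2.COLOR_RGB2GRAY)
m=(g>110); m[:,:175]=0; m[:,330:]=0; m[:70]=0;m[260:]=0
h=cv2.cvtColor(c['pixels'],cv2.COLOR_RGB2HSV); m&=h[:,:,1]<60
print('img',mask_rect(c,m,.062))
go(.513,-.263,.38,82.5)
E
```

```text
[0.4886658  0.28786426 0.4051099 ] [-1.39067891e-03  1.21731324e-01  9.92561884e-01 -6.75503163e-04]
rim (array([488.4, 291.7, 200.6, 142.8, -14. ]), array([ 187,   80,  140,  176, 4889], dtype=int32))
rim (array([489.3, 291.5, 198.7, 139.6, -14. ]), array([ 189,   82,  136,  174, 4241], dtype=int32))
(array([0.4893, 0.2915]), array([0.1987, 0.1394])) (array([0.4897, 0.2914]), array([0.1997, 0.1399])) 0.06092150007187881
img (array([478. , 293.4, 162.3, 111.7, -14. ]), array([  203,    89,   107,   145, 12002], dtype=int32))
shift(cur axes) [ -3.13 -10.57   0.51] shift(after turn) [ -1.92 -10.86   0.5 ] turn [-0.01 -0.02 -0.81] t 7.8 open 1.0 F [-0.7  1.1 -0.8] pos [0.4888 0.2879 0.405 ]
```

Emit:
{"api": "drive_tool", "payload": {"commands": [[[0, 0, 0, 0, 0, -0.81, 0], [-0.16, -0.9, 0, 0, 0, 0, 0], [-0.16, -0.9, 0, 0, 0, 0, 0], [-0.16, -0.9, 0, 0, 0, 0, 0], [-0.16, -0.9, 0, 0, 0, 0, 0], [-0.16, -0.9, 0, 0, 0, 0, 0], [-0.16, -0.9, 0, 0, 0, 0, 0], [-0.16, -0.9, 0, 0, 0, 0, 0], [-0.16, -0.9, 0, 0, 0, 0, 0], [-0.16, -0.9, 0, 0, 0, 0, 0]]]}}

```text
time_s: 8.8
eef_pos: [0.5072, -0.1247, 0.4055]
eef_rot: [-0.001, 0.065, 0.998, 0.0]
wrist_force: [0.3, -0.4, -0.5]
opening: 1.0
```

Emit:
{"api": "drive_tool", "payload": {"commands": [[[-0.16, -0.9, 0, 0, 0, 0, 0], [-0.16, -0.9, 0, 0, 0, 0, 0], [-0.16, -0.9, 0, 0, 0, 0, 0], [0, 0, 0, 0, 0, 0, 0], [0, 0, 0, 0, 0, 0, 0], [0, 0, 0, 0, 0, 0, 0]]]}}

```text
time_s: 9.4
eef_pos: [0.5138, -0.2589, 0.4056]
eef_rot: [-0.001, 0.065, 0.998, 0.001]
wrist_force: [-0.9, 0.3, -0.5]
opening: 0.999
```

```bash
python3 - <<'E'
from h import *
o,c=snap('wrist','w4'); c=wristcam(o,c); W=cloud(c); print(o['eef_pos'],o['eef_rot'])
F=np.hypot(W[:,:,0]-.513,W[:,:,1]+.262)<.14
m=F&(W[:,:,2]>.06)&(W[:,:,2]<.076)
# all lid incl. handle outline at plate height
r,s=mask_rect(c,m,.068); print('plate',r,s)
n,l,st,_=cv2.connectedComponentsWithStats(m.astype(np.uint8)); k=1+np.argmax(st[1:,4]); v,u=np.nonzero(l==k)
for a in (-6,-6.6,-7.2,-8): print(a,sides(W[v,u],a))
print('z',np.percentile(W[v,u,2],[5,50,95]))
mh=F&(W[:,:,2]>.105)&(W[:,:,2]<.118); r,s=mask_rect(c,mh,.110); print('handle top',r,s)
v,u=np.nonzero(mh); print(sides(W[v,u],r[4]),W[v,u,2].mean())
go(.513,-.263,.38,r[4]+90)
E
```

```text
[ 0.51376314 -0.2588813   0.40564671] [-8.48605074e-04  6.51680364e-02  9.97873595e-01  8.34227248e-04]
plate [ 514.2 -258.9  202.3  142.6   -6.6] [  180    79   141   181 20074]
-6 (array([ 0.5143, -0.2589]), array([0.2021, 0.1428]))
-6.6 (array([ 0.5144, -0.259 ]), array([0.2022, 0.1426]))
-7.2 (array([ 0.5142, -0.2591]), array([0.2022, 0.1429]))
-8 (array([ 0.5141, -0.2591]), array([0.2028, 0.1443]))
z [0.06590471 0.06712344 0.06843671]
handle top [ 513.9 -258.9   71.4   29.6   -6.6] [ 236  151   32   72 2215]
(array([ 0.5145, -0.2589]), array([0.0715, 0.0298])) 0.10890558020034677
shift(cur axes) [ 0.01 -0.09  0.52] shift(after turn) [ 0.01 -0.09  0.52] turn [ 0.01 -0.01 -0.1 ] t 9.45 open 0.999 F [ 0.3 -0.8  1. ] pos [ 0.5139 -0.2585  0.406 ]
```

View pics/w4.png

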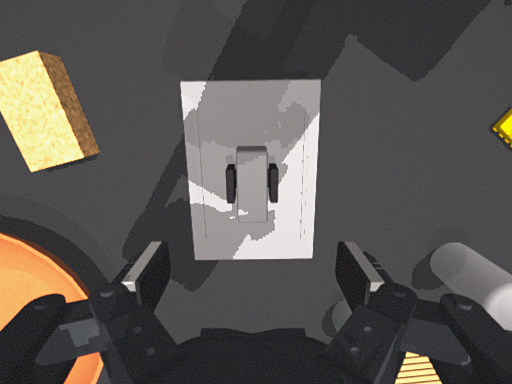

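The lid is at (250,170) in the view, handle centre (0.514,-0.259), angle -6.6°, and its height and sizes check. I descend and pinch.

Emit:
{"api": "drive_tool", "payload": {"commands": [[[-0.01, -0.01, 0.6, 0, 0, -0.1, 0], [0, 0, 0.8, 0, 0, 0, 0], [0, 0, 0.8, 0, 0, 0, 0], [0, 0, 0.6, 0, 0, 0, 0], [0, 0, 0.36, 0, 0, 0, 0], [0, 0, 0, 0, 0, 0, 60], [0, 0, 0, 0, 0, 0, 110], [0, 0, 0, 0, 0, 0, 140], [0, 0, 0, 0, 0, 0, 255], [0, 0, 0, 0, 0, 0, 255]]]}}

```text
time_s: 10.45
eef_pos: [0.5156, -0.2607, 0.2525]
eef_rot: [0.002, 0.058, 0.998, -0.001]
wrist_force: [-2.1, 3.5, 10.9]
opening: 0.386
```

Emit:
{"api": "drive_tool", "payload": {"commands": [[[0, 0, 0, 0, 0, 0, 255], [0, 0, 0, 0, 0, 0, 255], [0, 0, 0, 0, 0, 0, 255], [0, 0, 0, 0, 0, 0, 255]]]}}

```text
time_s: 10.85
eef_pos: [0.5155, -0.2607, 0.2525]
eef_rot: [0.002, 0.058, 0.998, -0.001]
wrist_force: [-2.3, 4.0, 10.4]
opening: 0.392
```

```bash
python3 - <<'E'
from h import *
go(.514,-.259,.247,83.4)
E
```

```text
shift(cur axes) [0.04 0.03 0.11] shift(after turn) [0.03 0.03 0.11] turn [-0.02  0.03 -0.01] t 10.85 open 0.392 F [-2.3  4.  10.4] pos [ 0.5155 -0.2607  0.2525]
```

Emit:
{"api": "drive_tool", "payload": {"commands": [[[0, 0, -0.2, 0, 0, 0, 255], [0, 0, -0.3, 0, 0, 0, 255], [0, 0, -0.3, 0, 0, 0, 255], [0, 0, 0, 0, 0, 0, 255]]]}}

```text
time_s: 11.25
eef_pos: [0.5153, -0.2612, 0.2923]
eef_rot: [0.002, 0.058, 0.998, -0.002]
wrist_force: [1.0, -0.8, -3.3]
opening: 0.385
```

```bash
python3 - <<'E'
from h import *
o,c=snap('top','t2'); W=cloud(c); F=np.hypot(W[:,:,0]-.513,W[:,:,1]+.262)<.14
print(np.percentile(W[F&(W[:,:,2]<.13)&(W[:,:,2]>.05)][:,2],[5,25,50,75,95]))
go(.514,-.259,.35,83.4)
E
```

```text
[0.06040053 0.10403272 0.10800107 0.1110985  0.11646254]
shift(cur axes) [ 0.02  0.03 -1.18] shift(after turn) [ 0.02  0.04 -1.18] turn [-0.02  0.02 -0.01] t 11.3 open 0.389 F [ 0.4  0.1 -2.9] pos [ 0.5149 -0.2609  0.2908]
```

The lid came free: it rose 40 mm and shows about 3 N of weight. I raise it and carry it to the open tub.

Emit:
{"api": "drive_tool", "payload": {"commands": [[[0, 0, -0.6, 0, 0, 0, 255], [0, 0, -0.7, 0, 0, 0, 255], [0, 0, -0.7, 0, 0, 0, 255], [0, 0, 0, 0, 0, 0.46, 255], [0, 0, 0, 0, 0, 0.46, 255], [0, 0, 0, 0, 0, 0, 255], [0, 0, 0, 0, 0, 0, 255]]]}}

```text
time_s: 12.0
eef_pos: [0.5141, -0.2603, 0.3879]
eef_rot: [-0.001, 0.122, 0.993, 0.0]
wrist_force: [-0.0, 0.2, -2.8]
opening: 0.381
```

```bash
python3 - <<'E'
from h import *
o,c=snap('wrist','w5'); c=wristcam(o,c); W=cloud(c)
m=(W[:,:,2]>.17)&(W[:,:,2]<.25); print(np.percentile(W[m][:,2],[5,50,95])); print(mask_rect(c,m,np.median(W[m][:,2])))
v,u=np.nonzero(m); print(sides(W[v,u],-14), rect(W[v,u]))
# sides of plate along each axis in tool frame
go(.489,.2915,.40,76)
E
```

```text
[0.20165219 0.20289743 0.24459873]
(array([ 497.5, -255.9,  170.9,  142.2,  -13.9]), array([  108,    47,   290,   286, 62676], dtype=int32))
(array([ 0.5066, -0.2582]), array([0.1897, 0.1417])) [ 512.  -259.4  201.8  144.   -13.8]
shift(cur axes) [ 3.15 10.59 -0.23] shift(after turn) [ 3.16 10.59 -0.24] turn [ 0.   -0.01  0.  ] t 12.05 open 0.387 F [-0.4 -1.  -2.6] pos [ 0.5142 -0.2603  0.388 ]
```

View pics/w5.png

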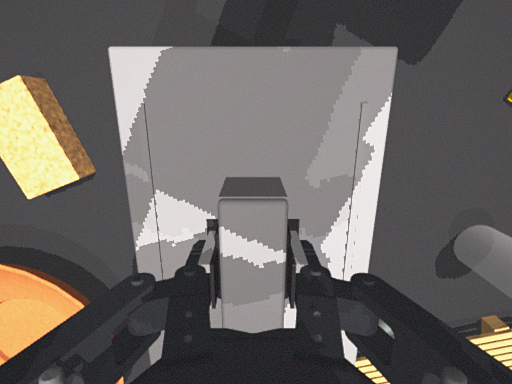

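The view shows the lid held level and square, its near edge running along row 47 from (110,47) to (396,47). It is offset about 1.5 mm from the tool axis, and I allow for that.

Emit:
{"api": "drive_tool", "payload": {"commands": [[[0.26, 0.88, 0, 0, 0, 0, 255], [0.26, 0.88, 0, 0, 0, 0, 255], [0.26, 0.88, 0, 0, 0, 0, 255], [0.26, 0.88, 0, 0, 0, 0, 255], [0.26, 0.88, 0, 0, 0, 0, 255], [0.26, 0.88, 0, 0, 0, 0, 255], [0.26, 0.88, 0, 0, 0, 0, 255], [0.26, 0.88, 0, 0, 0, 0, 255], [0.26, 0.88, 0, 0, 0, 0, 255], [0.26, 0.88, 0, 0, 0, 0, 255]]]}}

```text
time_s: 13.05
eef_pos: [0.4947, 0.1998, 0.3885]
eef_rot: [-0.0, 0.122, 0.993, -0.0]
wrist_force: [1.2, -0.4, -2.8]
opening: 0.386
```

Emit:
{"api": "drive_tool", "payload": {"commands": [[[0.26, 0.88, 0, 0, 0, 0, 255], [0.26, 0.88, 0, 0, 0, 0, 255], [0, 0, 0.8, 0, 0, 0, 255], [0, 0, 0.8, 0, 0, 0, 255], [0, 0, 0, 0, 0, 0, 255], [0, 0, 0, 0, 0, 0, 255], [0, 0, 0, 0, 0, 0, 255]]]}}

```text
time_s: 13.75
eef_pos: [0.4925, 0.2897, 0.3111]
eef_rot: [0.002, 0.123, 0.992, 0.001]
wrist_force: [0.2, -0.7, -1.9]
opening: 0.386
```

```bash
python3 - <<'E'
from h import *
o,c=snap('wrist','w6'); c=wristcam(o,c); W=cloud(c)
m=(W[:,:,2]>.10)&(W[:,:,2]<.14); z=np.median(W[m][:,2]); m&=abs(W[:,:,2]-z)<.006
v,u=np.nonzero(m); r=mask_rect(c,m,z)[0]; print('z',z,r)
A=np.c_[W[v,u,:2],np.ones(len(v))]; print('tilt deg',np.degrees(np.linalg.lstsq(A,W[v,u,2],rcond=None)[0][:2]))
e=np.array([np.cos(np.radians(r[4])),np.sin(np.radians(r[4]))]); print('lid centre est',r[:2]+e*(202.8-r[2])/2)
go(.4903,.2902,.253,76)
E
```

```text
z 0.12562912060239684 [457.7 298.9 142.2 131.7  75.9]
tilt deg [0.06214821 0.13057186]
lid centre est [465.08153486 328.28712206]
shift(cur axes) [ 0.05 -0.    1.17] shift(after turn) [ 0.05 -0.    1.17] turn [ 0.02  0.03 -0.01] t 13.8 open 0.386 F [ 0.7  0.2 -2. ] pos [0.4925 0.2897 0.3114]
```

Emit:
{"api": "drive_tool", "payload": {"commands": [[[0.05, 0.01, 0.2, 0, 0, 0, 255], [0, 0, 0.3, 0, 0, 0, 255], [0, 0, 0.2, 0, 0, 0, 255], [0, 0, 0.1, 0, 0, 0, 255], [0, 0, 0.1, 0, 0, 0, 255], [0, 0, 0, 0, 0, 0, 255], [0, 0, 0, 0, 0, 0, 255]]]}}

```text
time_s: 14.5
eef_pos: [0.4891, 0.2908, 0.2637]
eef_rot: [0.0, 0.122, 0.992, 0.0]
wrist_force: [-0.2, 0.1, -3.4]
opening: 0.384
```

Emit:
{"api": "drive_tool", "payload": {"commands": [[[0, 0, 0.08, 0, 0, 0, 255], [0, 0, 0.08, 0, 0, 0, 255], [0, 0, 0.08, 0, 0, 0, 255], [0, 0, 0, 0, 0, 0, 255], [0, 0, 0, 0, 0, 0, 255]]]}}

```text
time_s: 15.0
eef_pos: [0.4892, 0.2909, 0.2525]
eef_rot: [0.0, 0.122, 0.992, 0.0]
wrist_force: [-2.4, -0.4, 5.8]
opening: 0.384
```

```bash
python3 - <<'E'
from h import *
o,c=snap('wrist','w7'); c=wristcam(o,c); W=cloud(c)
m=(W[:,:,2]>.055)&(W[:,:,2]<.085); z=np.median(W[m][:,2]); m&=abs(W[:,:,2]-z)<.004
v,u=np.nonzero(m)
A=np.c_[W[v,u,:2],np.ones(len(v))]; print('z',z,'tilt deg',np.degrees(np.linalg.lstsq(A,W[v,u,2],rcond=None)[0][:2]))
go(.4900,.2907,.253,76)
E
```

```text
z 0.06712430629729842 tilt deg [0.04827681 0.00142964]
shift(cur axes) [-0.02  0.   -0.01] shift(after turn) [-0.02  0.   -0.01] turn [ 0.    0.01 -0.01] t 15.05 open 0.385 F [-2.8 -1.4  5.8] pos [0.4892 0.2909 0.2526]
```

The lid is seated: plate top at 0.0671, the same as on tub A, with tilt under 0.05°. I release and look.

Emit:
{"api": "drive_tool", "payload": {"commands": [[[0, 0, 0.04, 0, 0, 0, 255], [0, 0, 0, 0, 0, 0, 150], [0, 0, 0, 0, 0, 0, 60], [0, 0, 0, 0, 0, 0, 0], [0, 0, 0, 0, 0, 0, 0], [0, 0, 0, 0, 0, 0, 0], [0, 0, 0, 0, 0, 0, 0]]]}}

```text
time_s: 15.75
eef_pos: [0.489, 0.2908, 0.2496]
eef_rot: [-0.0, 0.122, 0.992, -0.0]
wrist_force: [-0.4, -0.1, -0.9]
opening: 1.002
```

Emit:
{"api": "drive_tool", "payload": {"commands": [[[0, 0, -0.4, 0, 0, 0, 0], [0, 0, -0.8, 0, 0, 0, 0], [0, 0, -0.8, 0, 0, 0, 0], [0, 0, -0.8, 0, 0, 0, 0], [0, 0, -0.2, 0, 0, 0, 0], [0, 0, 0, 0, 0, 0, 0], [0, 0, 0, 0, 0, 0, 0], [0, 0, 0, 0, 0, 0, 0]]]}}

```text
time_s: 16.55
eef_pos: [0.4884, 0.2905, 0.3973]
eef_rot: [-0.002, 0.122, 0.992, -0.001]
wrist_force: [-0.0, -0.2, 0.3]
opening: 1.002
```

```bash
python3 - <<'E'
from h import *
o,c=snap('wrist','w8'); c=wristcam(o,c); W=cloud(c); g=cv2.cvtColor(c['pixels'],cv2.COLOR_RGB2GRAY)
F=np.hypot(W[:,:,0]-.49,W[:,:,1]-.291)<.14
m=F&(W[:,:,2]>.06)&(W[:,:,2]<.076); v,u=np.nonzero(m)
A=np.c_[W[v,u,:2],np.ones(len(v))]; print('z',np.percentile(W[v,u,2],[5,50,95]),'tilt',np.degrees(np.linalg.lstsq(A,W[v,u,2],rcond=None)[0][:2]),mask_rect(c,m,.068))
mh=F&(W[:,:,2]>.08)&(W[:,:,2]<.13); print('handle+buttons',mask_rect(c,mh,.1))
bt=F&(W[:,:,2]>.08)&(W[:,:,2]<.106); v,u=np.nonzero(bt); print('buttons',sides(W[v,u],-14))
c4=dict(np.load('/tmp/w4.npz')); o4={'eef_pos':c4['eef'],'eef_rot':c4['rot']}; c4=wristcam(o4,c4); W4=cloud(c4); F4=np.hypot(W4[:,:,0]-.513,W4[:,:,1]+.262)<.14
b4=F4&(W4[:,:,2]>.08)&(W4[:,:,2]<.106); v,u=np.nonzero(b4); print('buttons at start',sides(W4[v,u],-6.6))
print(ctrl.get_obs()['wrist_force'],o['time_s'],o['eef_pos'])
snap('top','t3')
E
```

```text
z [0.065921   0.06712268 0.06845759] tilt [-0.01804384  0.00959958] (array([487.4, 291.5, 200.5, 142.6, -14. ]), array([  182,    79,   145,   183, 21079], dtype=int32))
handle+buttons (array([488.5, 291.2,  76.7,  30.8, -14. ]), array([ 238,  148,   33,   77, 2420], dtype=int32))
buttons (array([0.4787, 0.2936]), array([0.0528, 0.0518]))
buttons at start (array([ 0.5053, -0.2582]), array([0.0534, 0.0512]))
[ 0.64901436 -0.08767602  0.05081027] 16.55 [0.48844919 0.29052957 0.39729444]
```

View pics/w8.png

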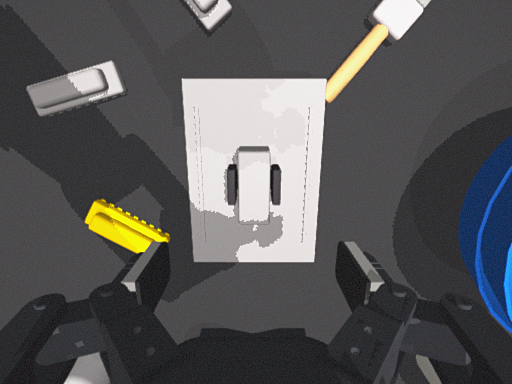

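View pics/t3.png

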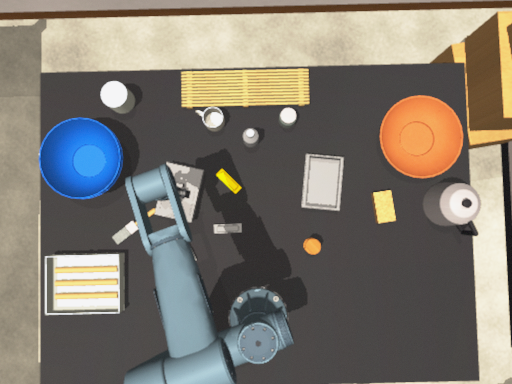

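The lid is flat at (254,170) in the wrist view with both buttons out, 51.8 mm over both (51.2 mm while locked at the start). The top view shows tub A open and the bystanders unmoved.

```bash
python3 -c "
from bench import ctrl
print(ctrl.hand_in())"
```

```text
the job is handed in; nothing more can be done
None
```

I put the wooden rubbing tool in the open tub and closed that tub with the other tub's lid. I handed the job in at about 16.6 s of the 54 s allowed.

- **Lid seated:** its top is 67.1 mm above the bench, the same as when it was locked on the first tub, and its tilt is under 0.05°.
- **Buttons out:** they measure 51.8 mm over both, against 51.2 mm when locked at the start and 52 mm nominal. I did not pull on the lid to test the lock.
- **Other things:** by eye, the last top view shows the bystanders where they were at the start. The gripper was about 150 mm clear of the lid with the wrist force near zero.
- **Disagreement:** the top camera put the open tub's rim about 5 mm from where the wrist camera did. I used the wrist value, and the lid seated with about 6 N of contact force.

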